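# Test the sprung stud inside the weighing terminal

## Robot

A 6-joint arm with a two-finger parallel gripper is mounted at the origin on the work surface. World frame = base frame: x ahead of the robot, y to its left, z up, the work surface at z = 0. Lengths are in mm, angles in rad, forces in N, time in s.
With the tool pointing down it reaches from about 300 to 775 mm from the base axis. Payload 14.6 kg.
Tool frame: the origin (TCP) lies between the finger pads; the fingertips stand manip.tip_reach ahead of it and the grasp point (between the pads) lies 5 mm behind it (manip.tip_reach is the distance from the TCP to the fingertips, in mm); z points along the fingers, y is the line along which they close (so a half turn about z gives the same grasp; the last joint's range is limited). The gripper opens to 94 mm and grips with 3 to 60 N. Pads are 16 mm wide; open, the fingers measure 119 mm over their backs; the gripper's body (75 mm by 177 mm) begins 78 mm behind the grasp point.
Start: joints at [-0.067, 0.3, 1.521, -0, 1.321, -0.067], TCP at [549.99, -0.002, 219.446] pointing down, gripper open.
Joint ranges: [-3.03, 3.03], [-0.79, 2.21], [0.23, 2.52], [-1.04, 4.18], [0, 3.07], [-2.55, 2.55]. Speed limits (rad/s): [2.22, 2.22, 2.57, 3.14, 3.14, 3.14].

## Interface

Orientations are given as [roll, pitch, yaw] about the fixed x, y, z axes, in that order (R = Rz(yaw) Ry(pitch) Rx(roll)).
In Python, from cell import manip gives the robot as it stands. The module is installed in compiled form; this text tells all that it offers.
- The arm moves only by the shell command python3 -m creep 'ROWS' [FORCE]. ROWS is JSON, a list of rows, each a list of 3 entries, a list of its own where there are three numbers: the opening, from -1 (shut) to 1 (fully open), then the shift along the tool's x, y, z in cm, then the turn about the tool's z in units of 5 degrees (1.0 is 5 degrees). In form: [[grip, [tx, ty, tz], roll], ...]. A call has 1 to 12 rows; each row is the pose to reach, as a shift and turn from the pose commanded when the call began, along the tool's axes at that moment; what a row does not reach only later rows make up. A row lasts 1/10 s, in which the tool goes at most 50 mm and 8.59 degrees, less where a joint would pass 70% of its speed; a pose out of reach is approached as far as the arm can. A call with a gripper value outside its range is refused whole. The fingers move at their own pace and stop on an object; FORCE is the grip in N (left out, the last holds). Time passes only in rows, so rows that repeat a pose let the fingers close. It gives the time, the measured TCP pose, the force, the opening and the grip force at its end, in the units of the state.
- manip.read_state(): the state, without advancing time (a new reading comes with each control period).
- manip.camera(name): name is "scene" or "side" or "wrist"; returns the picture (480x640x3 uint8, red, green, blue); there is no depth.
- manip.camera_params(name): a dict with "fovy" (degrees; the focal length in pixels is half the picture's height over the tangent of half this angle, whatever the lens; pixels are square), "cx", "cy" (the principal point, pixels), "k1" (the pictures are not rectified: a ray, as slopes to the right and down, at radius r is drawn at 1 + k1 r^2 times it, then the intrinsics apply), "origin" and "attitude" of the camera in the world. Camera axes: x right, y down, z forward; pixel columns grow to the right and rows downward; lengths in mm; the calibration is good to about 2 mm. A picture is of the moment at which its call begins: read the wrist's pose just before it. camera_params takes no time and is no camera call; for the wrist camera it gives the pose at the moment of the call.
- manip.sign_off(): hands the job in; it is judged then, once.
The state is a dict: "clock": time; "joints": joint angles; "qd": joint speeds; "effort": joint torques, N m; "eef_pos": TCP position; "eef_rot": TCP orientation; "wrist_force": force on the tool from outside, world axes, zero at the start; "moment": the same for the moment, N m; "finger_gap": finger opening in mm; "finger_force": force on a finger pad.
Only numpy, scipy, OpenCV 4.12 (cv2) and the standard library are available. Lean on these libraries where they do the work, as an engineer would, in place of code of your own. Each camera call takes 0.05 s, during which the arm holds its last target. There are 200 camera calls.

## Task

Take the blade tester out of its wooden block and, with its thin blade under the front lip, lever the weighing terminal's cover open until it stands up; the gripper itself must not touch the cover. Then, holding the tester upright, rest the tip of its blade on the brass stud in the square collar, pressing gently so that the stud is about half way down and never at its stop. Finish while still holding it there, with nothing else on the table disturbed.

Things in the scene. Friction and masses are not known exactly. Their poses are not given: they have to be found in the camera images.
- tester: Screwdriver-type contact tester, 135 mm long, 90 g, upright and loose in the wooden block. Origin at the middle of the blade's tip, z from the tip up through the handle. Flat steel blade (z 0 to 25 mm, 2.5 mm thick along x, 10 mm wide along y), round 6 mm shank (z 25 to 65), square black handle 20 x 20 mm (z 65 to 135, faces square to x and y).
- tester_tip (a point): Middle of the tester's blade tip (same point and axes as the tester's origin). At the start 5 mm above the table, inside the block: the handle's shoulder (65 mm above the tip) rests on the block's top.
- block: Fixed wooden block 80 x 80 x 70 mm tall; origin at the centre of its underside on the table. The tester stands in its 14 x 14 mm through hole in the centre; draw it straight up at least 66 mm. A pencil and a pen stub stick up at most 20 mm from two corners (x -30 and +30, y +28 mm).
- terminal: Fixed grey weighing terminal. Origin on the table under the middle of its bay; x from its front (robot side) to its back, y to its left. Bay: open box 130 mm (x) by 160 mm (y), walls 5 mm thick and 57 mm high, floor 6 mm thick, closed by an aluminium cover. A console 57 mm high (keys and display to 66 mm) adjoins it from y = 80 to 150 mm.
- cover (a joint): Hinge of the flat cover, rad: 0 closed, positive opens upward and back, limit 1.95. Stiff hinge: the cover stays wherever it is left. It starts nearly closed; about 1 to 1.5 N at the lip lifts it.
- cover_lip (a point): Middle of the cover's front edge (lip), at its underside, 148 mm from the hinge. The cover is a plate 148 (x) by 150 (y) by 4 mm; closed, its underside is 58 mm above the table and the lip overhangs the terminal's front wall by 18 mm, with free space below down to the table. x axis: in the plate, towards the hinge.
- cover_hinge (a point): Middle of the cover's hinge line, at the back top edge of the bay, 57 mm above the table and 65 mm behind the bay's middle; the hinge line is its y axis (parallel to the terminal's y).
- stud_top (a point): Centre of the flat top of the sprung brass stud to be tested: 18 mm diameter, in a SQUARE steel collar 36 x 36 x 8 mm, on the bay's floor; at rest its top is 24 mm above the table (33 mm below the rim). It lies in the left or right half of the bay.
- stud (a joint): How far the stud is pressed down, m: 0 at rest, 0.008 at its stop. Spring: about 1 N to start it, then 0.6 N per mm (about 3.4 N at half travel).
- round_stud: Look-alike brass stud in a ROUND steel collar 30 mm across and 8 mm high, in the other half of the bay; rigid; not the one to test. Origin under its centre on the bay's floor; its top is 18 mm higher.
- jar: Bystander: squat brown glass jar with a cork stopper, 68 mm across, about 75 mm tall. Origin at the centre of its underside. Leave it where it is.
- bookend: Bystander: cast-iron L-shaped bookend, foot 100 x 90 mm, upright 130 mm tall. Origin at the centre of its underside. Leave it where it is.
- staple_remover: Bystander: blue plastic staple remover, about 55 x 20 x 35 mm. Origin at the centre of its underside. Leave it where it is.
- parcel: Bystander: cardboard parcel 130 x 100 x 55 mm. Origin at the centre of its underside. Leave it where it is.
- tape_roll: Bystander: roll of brown tape lying flat, 90 mm across, 40 mm tall. Origin at the centre of its underside. Leave it where it is.
- small_parcel: Bystander: flat cardboard parcel 100 x 70 x 35 mm. Origin at the centre of its underside. Leave it where it is.

How it is judged (in metres and radians):
On the way, in this order (a step that is already met when the one before it is completed fails the run):
1. the tester is held clear of its block, the cover still down (contact force between the fingers and tester above 1 N and height (world z) of tester_tip above 0.074 m and value of joint cover below 0.3 rad), for 0.1 s.
2. the cover is levered up (past 1.25 rad) while the tester is held (contact force between the fingers and tester above 1 N and value of joint cover above 1.25 rad), for 0.2 s.
At the end, for the whole second after the job is handed in: The gripper holds the tester upright (within 0.17 rad) and at rest with its tip on the square-collared stud (within 9 mm of its centre), the stud pressed 1.5 to 6.8 mm with 0.8 to 8 N, the cover still open beyond 1.25 rad, and the tester resting on no other part of the terminal, bay or block (all of step 2 and value of joint stud between 0.0015 and 0.0068 m and contact force between tester and stud between 0.8 and 8 N and horizontal distance between tester_tip and stud_top below 0.009 m and angle between tester's own z axis and vertical below 0.17 rad and linear speed of tester below 0.02 m/s and contact force between tester and terminal below 0.3 N and contact force between tester and round_stud below 0.3 N and contact force between tester and block below 0.3 N); the arm keeps its last pose, push and grip.
It fails at once if the gripper or arm touches the cover (contact force between any of the arm, the fingers and cover above 0.5 N).
It fails at once if the stud is driven to its stop or pressed hard (value of joint stud above 0.0077 m or contact force between tester and stud above 15 N).
It fails at once if a bystander is moved by more than 20 mm (distance of any of jar, bookend, staple_remover, parcel, tape_roll, small_parcel from where it was at the start of the episode above 0.02 m).
It also fails if it takes over 51 s, if anything falls off the work surface, if the arm or the gripper's body presses on something with over 40 N, if the wrist force passes 120 N, or if a joint passes its speed limit or range.

## Working session

There is one attempt and no reset: what is moved stays moved. The work goes in short steps, Python scripts to look and compute and a shell command to move; the robot and the scene stay as the last step left them, time stands still between calls to the robot, and variables do not carry over. Pictures are saved under pics/ and viewed, at most 10 in all, crops included, and the job is handed in when it is done.

```bash
mkdir -p pics; python3 - <<'E'
from cell import manip
import cv2
print(manip.tip_reach, manip.read_state())
for n in("scene","side","wrist"):
    print(n,manip.camera_params(n)); cv2.imwrite(f"pics/{n}0.png",manip.camera(n)[:,:,::-1])
E
```

```text
14.0 {'clock': 0.0, 'joints': array([-6.65825029e-02,  3.00450596e-01,  1.52159221e+00, -1.17775676e-05,
        1.32070177e+00, -6.65579501e-02]), 'qd': array([ 8.56492819e-04, -4.87421734e-04,  6.53174041e-04, -4.06787408e-05,
       -7.69171946e-04, -3.82302871e-04]), 'effort': array([-1.53750298e-03, -5.31805658e+01, -3.52735734e+01,  7.07558286e-02,
        2.43994006e-02, -4.79655944e-05]), 'eef_pos': array([5.49747899e+02, 2.05653192e-02, 2.18892862e+02]), 'eef_rot': array([-3.14044253e+00, -6.52302791e-05,  1.57077466e+00]), 'wrist_force': array([0.22938448, 0.660058  , 0.94864488]), 'moment': array([ 0.00949677, -0.05248922, -0.0184312 ]), 'finger_force': 0.0, 'finger_gap': 93.87626803445913}
scene {'fovy': 50.15086977586998, 'cx': 321.58001259529124, 'cy': 235.47647155005922, 'k1': -0.06101687129542149, 'origin': array([1102.62503987,  795.32494166,  991.76470085]), 'attitude': array([-2.31867119, -0.00518067,  2.54973165])}
side {'fovy': 57.85969644318822, 'cx': 320.3049965269004, 'cy': 246.30105061794117, 'k1': 0.03361828686722048, 'origin': array([ 514.40386066, -796.76373565,  642.35452732]), 'attitude': array([-2.22467928,  0.01467214, -0.06556905])}
wrist {'fovy': 68.20900433898021, 'cx': 321.0061481661485, 'cy': 234.88352373718388, 'k1': -0.06621719647123288, 'origin': array([549.78294306,  79.00954369, 383.03468308]), 'attitude': array([ 2.87023324e+00,  1.31187774e-03, -1.00188072e-03])}
```

View pics/scene0.png

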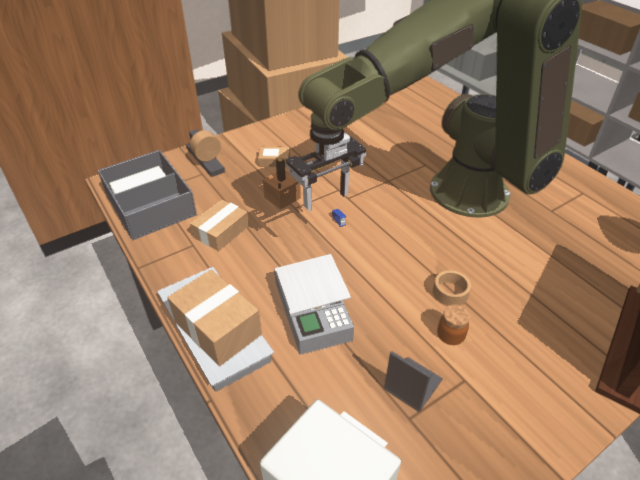

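View pics/side0.png

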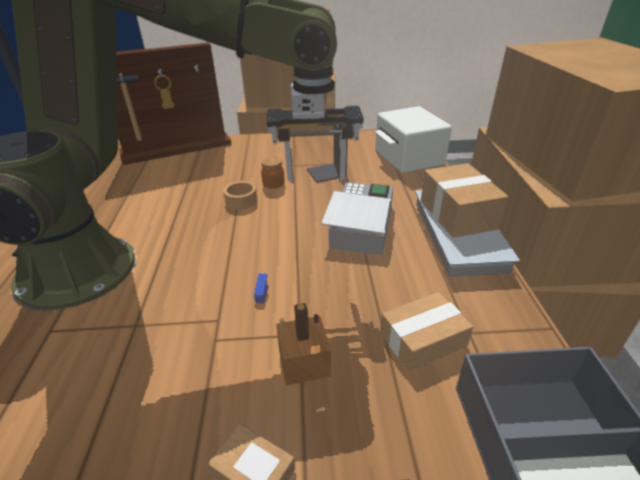

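View pics/wrist0.png

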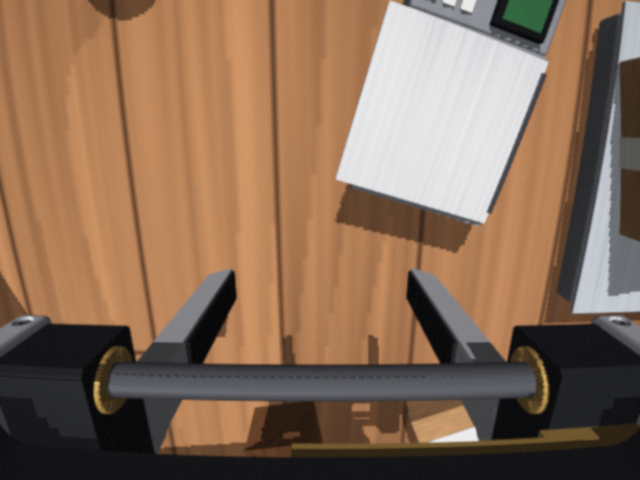

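The views show the tester's handle at side (301,320) and scene (281,170), the cover in the wrist view with corners (391,2), (337,180), (485,222), (548,60), and the console on the far side.

```bash
cat > h.py <<'E'
import numpy as np, cv2
from cell import manip
from scipy.spatial.transform import Rotation as Rn
def K(p):
    f=240/np.tan(np.radians(p["fovy"])/2); return np.array([[f,0,p["cx"]],[0,f,p["cy"]],[0,0,1]])
def ray(p,uv):
    q=cv2.undistortPoints(np.array([[uv]],float),K(p),np.array([p["k1"],0,0,0.]))[0,0]
    d=Rn.from_euler("xyz",p["attitude"]).as_matrix()@[q[0],q[1],1]
    return p["origin"],d/np.linalg.norm(d)
def plane(p,uv,z):
    o,d=ray(p,uv); return o+d*(z-o[2])/d[2]
def proj(p,X):
    R=Rn.from_euler("xyz",p["attitude"]).as_matrix(); c=R.T@(np.array(X,float)-p["origin"])
    return cv2.projectPoints(c.reshape(1,3),np.zeros(3),np.zeros(3),K(p),np.array([p["k1"],0,0,0.]))[0][0,0]
def tri(prs):
    A=np.zeros((3,3));b=np.zeros(3)
    for p,uv in prs:
        o,d=ray(p,uv);M=np.eye(3)-np.outer(d,d);A+=M;b+=M@o
    return np.linalg.solve(A,b)
def save(n,name):
    p=manip.camera_params(n);im=manip.camera(n);cv2.imwrite(f"pics/{name}.png",im[:,:,::-1]);return p,im
E
python3 - <<'E'
from h import *
np.set_printoptions(precision=1,suppress=True)
P={n:manip.camera_params(n) for n in("scene","side","wrist")}
print("tester top",tri([(P["side"],(301,306)),(P["scene"],(281,159))]))
for uv in((301,306),):print(plane(P["side"],uv,140))
for uv in((278,324),(321,322),(330,354),(285,358)):print("blk side",plane(P["side"],uv,70))
for uv,z in(((337,180),62),((391,2),62),((485,222),62),((548,60),62)):print("cover wrist",plane(P["wrist"],uv,z))
for uv in((277,266),(329,257),(350,292),(292,312)):print("cover scene",plane(P["scene"],uv,62))
for uv in((329,196),(391,196),(384,236),(324,226)):print("cover side",plane(P["side"],uv,62))
side=cv2.imread("pics/side0.png");sc=cv2.imread("pics/scene0.png")
a=cv2.resize(side[180:390,190:410],None,fx=2.7,fy=2.7,interpolation=2)
cv2.imwrite("pics/c1.png",a)
E
```

```text
tester top [ 506.5 -298.4  142.3]
[ 508.6 -297.5  140. ]
blk side [ 466.1 -268.7   70. ]
blk side [ 541.8 -270.    70. ]
blk side [ 551.8 -340.9   70. ]
blk side [ 478.4 -343.2   70. ]
cover wrist [563.8  41.1  62. ]
cover wrist [606.8 187.4  62. ]
cover wrist [704.2   2.2  62. ]
cover wrist [745.3 146.1  62. ]
cover scene [695.2  -2.3  62. ]
cover scene [568.7  43.7  62. ]
cover scene [593.6 168.2  62. ]
cover scene [740.4 143.2  62. ]
cover side [592. 171.  62.]
cover side [750.8 156.5  62. ]
cover side [701.4 -14.5  62. ]
cover side [569.3  36.7  62. ]
```

View pics/c1.png

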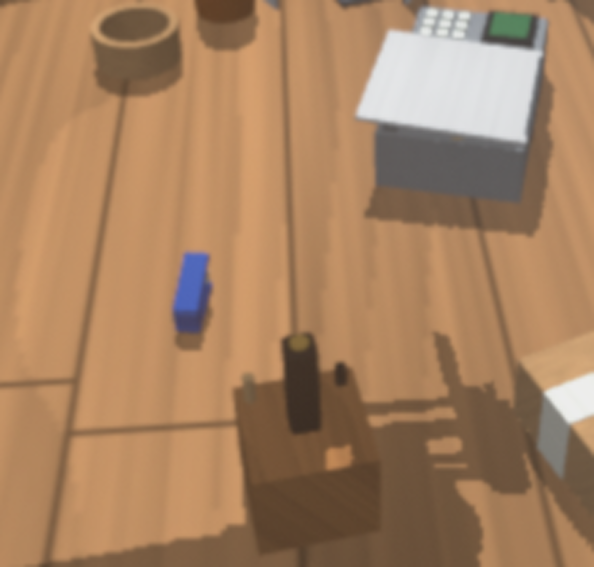

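The crop shows the gold handle cap at about side (301,307), with the pencil and pen at the block's far corners. I'll move above the tester and look with the wrist camera.

```bash
python3 -m creep '[[1,[-5,-1,0],0],[1,[-10,-2,0],0],[1,[-15,-3,0],0],[1,[-20,-4,0],0],[1,[-25,-4.3,0],0],[1,[-29.8,-4.3,0],0],[1,[-29.8,-4.3,0],0],[1,[-29.8,-4.3,0],0],[1,[-29.8,-4.3,0],0],[1,[-29.8,-4.3,0],0]]'; python3 - <<'E'
from h import *
p,im=save("wrist","w1"); print(p["origin"],p["attitude"],proj(p,(507,-298,140)))
E
```

```text
clock: 1.15
eef_pos: [507.3, -296.7, 219.6]
eef_rot: [3.141, -0.0, 1.572]
wrist_force: [0.3, 0.4, 0.1]
finger_gap: 94.1
finger_force: 0.0
[ 507.00870177 -217.72048858  383.68684225] [2.87021298e+00 1.93431830e-04 6.11995209e-04] [320.9913594  251.50138886]
```

View pics/w1.png

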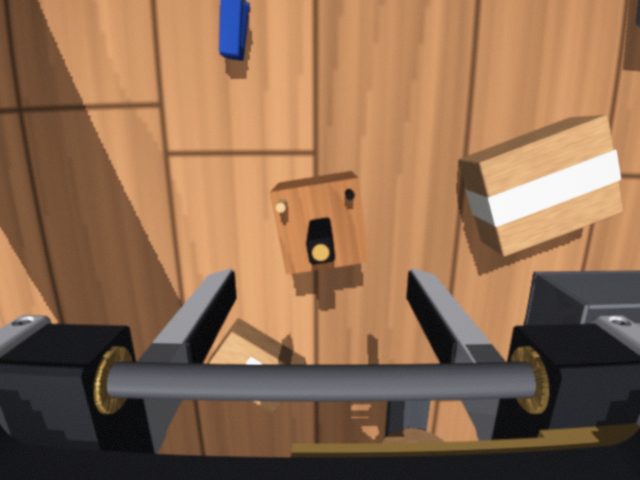

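The wrist view shows the cap at (320,253), the block's top edge from (272,190) to (356,176), which is a yaw of about +9°, and the pencil and pen at (281,208) and (350,194). Next I'll measure the cap and the handle yaw.

```bash
python3 - <<'E'
from h import *
np.set_printoptions(precision=1,suppress=True)
p=manip.camera_params("wrist"); im=cv2.imread("pics/w1.png"); roi=im[205:280,295:345]
hsv=cv2.cvtColor(roi,cv2.COLOR_BGR2HSV)
d=(hsv[...,2]<45).astype(np.uint8); cs,_=cv2.findContours(d,0,2); c=max(cs,key=cv2.contourArea)
print(cv2.approxPolyDP(c,3,True)[:,0]+[295,205])
y=(hsv[...,2]>120)&(hsv[...,1]>120); ys,xs=np.nonzero(y&(np.indices(y.shape)[0]>38)&(np.indices(y.shape)[0]<60)&(abs(np.indices(y.shape)[1]-25)<9)); m=(xs.mean()+295,ys.mean()+205);print(m,len(xs),plane(p,m,140))
for a,b in(((272,190),(356,176)),((356,176),(366,265)),((272,190),(289,272))):
    A=plane(p,a,70);B=plane(p,b,70);print(A,B,np.degrees(np.arctan2(*(B-A)[1::-1])))
print(plane(p,(281,208),90),plane(p,(350,194),90))
E
```

```text
[[327 219]
 [310 223]
 [307 243]
 [313 263]
 [318 262]
 [311 258]
 [310 249]
 [317 242]
 [326 243]
 [331 250]
 [326 261]
 [333 258]]
(np.float64(320.15611814345993), np.float64(252.13924050632912)) 237 [ 506.4 -298.6  140. ]
[ 463.4 -263.7   70. ] [ 537.8 -251.3   70. ] 9.47073172350664
[ 537.8 -251.3   70. ] [ 549.5 -334.6   70. ] -82.03005512968612
[ 463.4 -263.7   70. ] [ 476.7 -341.7   70. ] -80.30844452059864
[ 473.3 -276.    90. ] [ 531.2 -264.1   90. ]
```

```bash
python3 -m creep '[[0.2,[-0.2,-0.1,0],-1],[0,[-0.2,-0.1,0],-2],[-0.1,[-0.2,-0.1,3],-2],[-0.1,[-0.2,-0.1,6],-2],[-0.1,[-0.2,-0.1,8.5],-2],[-0.1,[-0.2,-0.1,10.2],-2],[-0.1,[-0.2,-0.1,10.2],-2],[-0.1,[-0.2,-0.1,10.2],-2],[-0.1,[-0.2,-0.1,10.2],-2]]' 40
python3 -m creep '[[-1,[0,0,0],0],[-1,[0,0,0],0],[-1,[0,0,0],0],[-1,[0,0,0],0],[-1,[0,0,0],0],[-1,[0,0,0],0],[-1,[0,0,0],0],[-1,[0,0,0],0]]'
```

```text
clock: 2.1
eef_pos: [506.6, -300.0, 118.9]
eef_rot: [3.14, 0.001, 1.746]
wrist_force: [0.0, -0.8, 0.7]
finger_gap: 41.9
finger_force: 0.0
clock: 2.9
eef_pos: [506.1, -300.1, 117.7]
eef_rot: [3.141, 0.0, 1.745]
wrist_force: [-0.8, 0.5, 4.3]
finger_gap: 19.7
finger_force: 40.0
```

```bash
python3 -m creep '[[-1,[0,0,-2],0],[-1,[0,0,-4],0],[-1,[0,0,-6],0],[-1,[0,0,-8],0],[-1,[0,0,-11],0],[-1,[0,0,-14],0],[-1,[0,0,-14],0],[-1,[0,0,-14],0],[-1,[0,0,-14],0],[-1,[0,0,-14],0]]'; python3 - <<'E'
from h import *
out=[]
for n,(dx,dy) in(("side",(70,100)),("scene",(70,100))):
    p,im=save(n,n+"2"); s=manip.read_state()["eef_pos"]; u,v=map(int,proj(p,s-[0,0,60])); print(n,u,v)
    out.append(cv2.resize(im[max(v-70,0):v+70,u-60:u+60,::-1],(480,560),interpolation=2)[:, :390])
cv2.imwrite("pics/c2.png",np.hstack(out))
E
```

```text
clock: 3.9
eef_pos: [505.7, -299.8, 256.0]
eef_rot: [-3.14, -0.002, 1.745]
wrist_force: [0.6, 0.1, -2.0]
finger_gap: 19.9
finger_force: 40.0
side 297 281
scene 279 143
```

View pics/c2.png

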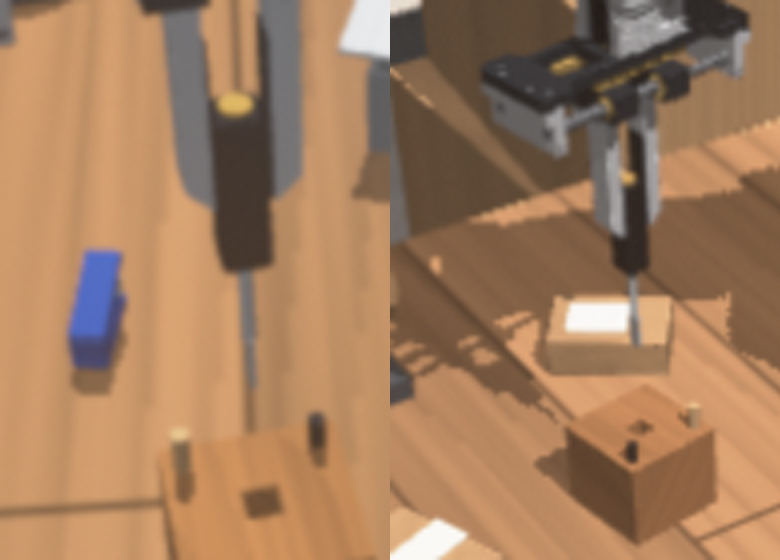

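The crops show the handle gripped straight. The blade is thin in the side view, so its width lies along tool x. The tip is at about side (300,308) and scene (281,159).

```bash
python3 - <<'E'
from h import *
np.set_printoptions(precision=1,suppress=True)
P={n:manip.camera_params(n) for n in("scene","side")}
w=dict(manip.camera_params("wrist"));w["origin"]=np.array([549.78294306,79.00954369,383.03468308]);w["attitude"]=np.array([2.87023324,1.31187774e-03,-1.00188072e-03])
print("tip",tri([(P["side"],(300,308)),(P["scene"],(280.7,159))]),"tcp",manip.read_state()["eef_pos"])
for k,a,b,c in(("FR",(337,180),(322.2,223.7),(329,257)),("FL",(391,2),(334.4,191.5),(350,292)),("BR",(485,222),(386,231),(277,266))):
    print(k,tri([(w,a),(P["side"],b),(P["scene"],c)]),tri([(w,a),(P["side"],b)]),tri([(w,a),(P["scene"],c)]))
im=cv2.imread("pics/side2.png");a=cv2.resize(im[170:260,300:410],None,fx=3.6,fy=3.6,interpolation=2)
im=cv2.imread("pics/scene2.png");b=cv2.resize(im[245:335,260:370],None,fx=3.6,fy=3.6,interpolation=2)
cv2.imwrite("pics/c3.png",np.hstack([a,b]))
E
```

```text
tip [ 505.3 -301.3  140.4] tcp [ 505.8 -299.9  256.6]
FR [565.8  42.5  62.5] [564.5  41.5  65.5] [564.7  39.8  56.3]
FL [604.1 179.3  74.4] [606.7 186.2  65.6] [603.6 180.9  80.6]
BR [702.8   1.9  66.3] [706.7   2.2  62.3] [699.3   4.9  71.1]
```

View pics/c3.png

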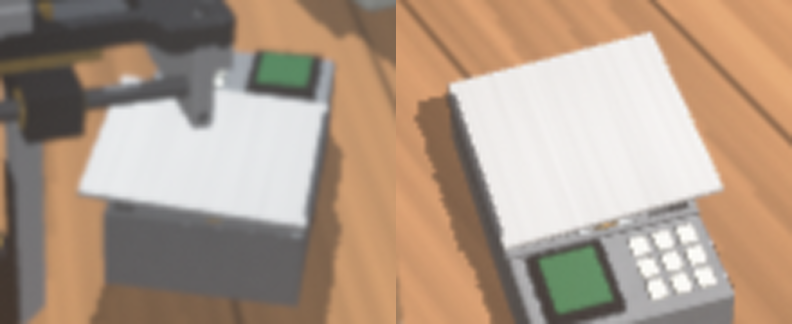

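The crops show the cover slightly raised at the front. Its corners are scene FL (350.6,296.9), FR (331.1,254.4), BR (275,269.4), BL (291.7,314.2), and side FR (321.9,223), BR (384.2,232.5), BL (390.8,199.4).

```bash
python3 - <<'E'
from h import *
np.set_printoptions(precision=1,suppress=True)
P={n:manip.camera_params(n) for n in("scene","side")}
w=dict(manip.camera_params("wrist"));w["origin"]=np.array([549.78294306,79.00954369,383.03468308]);w["attitude"]=np.array([2.87023324,1.31187774e-03,-1.00188072e-03])
S,C=P["side"],P["scene"]
for k,l in(("FR",[(w,(337,180)),(S,(321.9,223)),(C,(331.1,254.4))]),("FL",[(w,(391,2)),(S,(334.4,191.5)),(C,(350.6,296.9))]),("BR",[(w,(485,222)),(S,(384.2,232.5)),(C,(275,269.4))]),("BL",[(w,(548,60)),(S,(390.8,199.4)),(C,(291.7,314.2))])):
    X=tri(l);print(k,X,[proj(p,X)-uv for p,uv in l])
E
```

```text
FR [563.4  42.4  67.2] [array([-0.1, -0.7]), array([-0.6, -0.1]), array([-0.7,  0. ])]
FL [605.8 185.1  67.4] [array([0.1, 0.6]), array([-0.5, -0.3]), array([-0.5,  0.3])]
BR [704.7   2.2  59.6] [array([-0.4, -0.6]), array([-0.1, -0. ]), array([-0.4, -0.1])]
BL [746.1 146.2  59.6] [array([-0.6,  0.4]), array([-0.9, -0.4]), array([-1.1,  0.4])]
```

```bash
python3 -m creep '[[-1,[4,1.2,0],-1.2],[-1,[8,2.5,0],-2.6],[-1,[12,3.8,0],-4],[-1,[16,5,0],-5.5],[-1,[20.5,6.4,0],-7],[-1,[25,7.8,0],-8.5],[-1,[29.5,9.2,0],-10],[-1,[34,10.6,0],-11.5],[-1,[38,11.9,0],-12.8],[-1,[40.5,12.7,0],-12.8],[-1,[40.5,12.7,0],-12.8],[-1,[40.5,12.7,0],-12.8]]'
python3 -m creep '[[-1,[0,0,0],0],[-1,[0,0,0],0]]'
python3 -c "
from h import *
print(manip.read_state()['joints'])"
```

```text
clock: 5.2
eef_pos: [560.6, 121.0, 257.0]
eef_rot: [-3.141, -0.001, 2.863]
wrist_force: [0.2, -1.0, -1.4]
finger_gap: 19.6
finger_force: 40.0
clock: 5.4
eef_pos: [560.8, 119.9, 257.5]
eef_rot: [-3.142, 0.0, 2.861]
wrist_force: [-0.1, 0.8, -1.2]
finger_gap: 19.3
finger_force: 40.0
[ 1.46732543e-01  3.27010246e-01  1.39718903e+00 -1.47709731e-05
  1.41738471e+00 -1.14333137e+00]
```

```bash
python3 -m creep '[[-1,[0,0,3],0],[-1,[0,0,6],0],[-1,[0,0,9],0],[-1,[0,0,11],0],[-1,[0,0,11],0],[-1,[0,0,11],0],[-1,[0,0,11],0]]'; python3 - <<'E'
from h import *
p,im=save("side","side3"); 
a=cv2.resize(im[120:260,250:410,::-1],None,fx=4,fy=4,interpolation=2)
cv2.imwrite("pics/c4.png",a)
E
```

```text
clock: 6.1
eef_pos: [561.4, 120.7, 149.0]
eef_rot: [3.141, 0.002, 2.862]
wrist_force: [-0.5, -0.5, -1.4]
finger_gap: 19.9
finger_force: 40.0
```

View pics/c4.png

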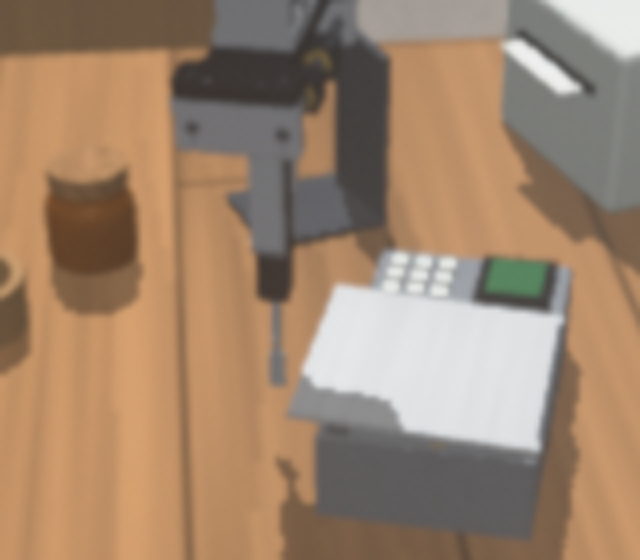

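The blade's wide side faces the lip, with the ledge at about side (319.5,208) and the tip at (319.3,216). I'll check the heights.

```bash
python3 - <<'E'
from h import *
p=manip.camera_params("side")
for uv in((319.5,208),(319.25,216),(317.8,194.7)):
    o,d=ray(p,uv); print(o+d*(120-o[1])/d[1])
E
python3 -m creep '[[-1,[-0.5,0,0],0],[-1,[-1,0,0],0],[-1,[-1.5,0,0],0],[-1,[-1.8,0,0],0],[-1,[-2,0,0],0],[-1,[-2,0,0],0],[-1,[-2,0,0],0]]'
```

```text
[564.01482804 120.          59.26977504]
[563.00444935 120.          35.46963179]
[560.46794816 120.          97.74175011]
clock: 6.85
eef_pos: [579.9, 115.4, 147.4]
eef_rot: [-3.142, -0.0, 2.862]
wrist_force: [-0.0, 0.7, -1.8]
finger_gap: 19.6
finger_force: 40.0
```

```bash
python3 -m creep '[[-1,[-0.2,0,0],0],[-1,[-0.3,0,0],0],[-1,[-0.4,0,0],0],[-1,[-0.4,0,0],0]]'; python3 -c "
from h import *
for n in('side','wrist'): save(n,n+'4')
a=cv2.imread('pics/side4.png')[130:250,270:400];b=cv2.imread('pics/wrist4.png')
cv2.imwrite('pics/c5.png',np.hstack([cv2.resize(a,(390,360),interpolation=2),cv2.resize(b[80:380,160:480],(384,360))]))"
```

```text
clock: 7.25
eef_pos: [582.7, 114.7, 146.8]
eef_rot: [-3.141, -0.004, 2.863]
wrist_force: [-7.0, 2.6, 0.0]
finger_gap: 19.9
finger_force: 40.0
```

View pics/c5.png

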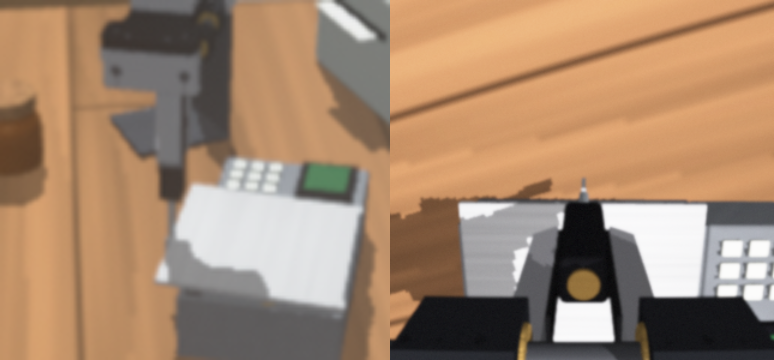

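```bash
python3 -m creep '[[-1,[0,0,-0.3],0],[-1,[0,0,-0.6],0],[-1,[-0.06,0,-1.3],0],[-1,[-0.15,0,-2],0],[-1,[-0.28,0,-2.7],0],[-1,[-0.6,0,-3.9],0],[-1,[-0.6,0,-3.9],0]]' 60; python3 -c "
from h import *
for n in('side','wrist'): save(n,n+'5')
a=cv2.imread('pics/side5.png')[110:250,270:400];b=cv2.imread('pics/wrist5.png')
cv2.imwrite('pics/c6.png',np.hstack([cv2.resize(a,(390,420),interpolation=2),cv2.resize(b[30:380,160:480],(384,420))]))"
```

```text
clock: 8.05
eef_pos: [590.4, 112.4, 188.7]
eef_rot: [3.141, 0.003, 2.862]
wrist_force: [-5.2, 1.0, 1.9]
finger_gap: 19.8
finger_force: 60.0
```

View pics/c6.png

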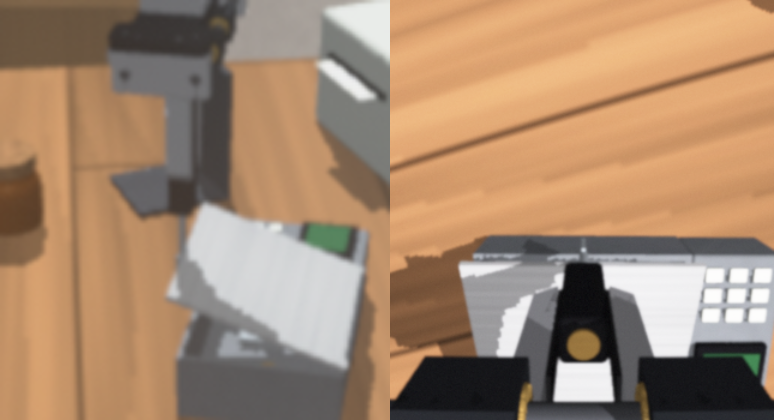

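That was the tenth and last picture: the ledge is lifting the cover, now at about 0.28 rad. From here on I'll work by numbers and keep following the arc.

```bash
python3 -m creep '[[-1,[-0.32,0,-0.98],0],[-1,[-0.71,0,-1.95],0],[-1,[-1.25,0,-3.0],0],[-1,[-1.85,0,-4.0],0],[-1,[-2.45,0,-4.8],0],[-1,[-3.1,0,-5.55],0],[-1,[-3.9,0,-6.35],0],[-1,[-4.8,0,-7.0],0],[-1,[-4.8,0,-7.0],0]]'; python3 - <<'E'
from h import *
for n in('side','wrist','scene'): p,_=save(n,n+'6')
E
```

```text
clock: 9.05
eef_pos: [636.9, 99.0, 257.6]
eef_rot: [3.141, 0.002, 2.862]
wrist_force: [1.1, -0.2, -1.3]
finger_gap: 19.4
finger_force: 60.0
```

```bash
cat > cov.py <<'E'
from h import *
import sys
ex=np.array([.9608,-.2773,0]);ey=np.array([.2773,.9608,0]);H=np.array([726.6,72.9,57.])
def corners(th):
    u=-ex*np.cos(th)+[0,0,np.sin(th)]
    n=ex*np.sin(th)+[0,0,np.cos(th)]
    return [H+148*u+5*n-75*ey,H+148*u+5*n+75*ey,H+5*n+75*ey,H+5*n-75*ey]
def iou(name,tag):
    p=manip.camera_params(name); im=cv2.imread(f"pics/{tag}.png"); hsv=cv2.cvtColor(im,cv2.COLOR_BGR2HSV)
    m=((hsv[...,1]<40)&(hsv[...,2]>110)).astype(np.uint8); r=[]
    for th in np.arange(0,1.95,.05):
        q=np.array([proj(p,c) for c in corners(th)]); x=np.zeros_like(m); cv2.fillPoly(x,[q.astype(np.int32)],1)
        r.append((round((x&m).sum()/max(x.sum(),1),2),round(th,2)))
    return r
E
python3 - <<'E'
from cov import *
p=manip.camera_params("scene"); im=cv2.imread("pics/scene6.png"); hsv=cv2.cvtColor(im,cv2.COLOR_BGR2HSV)
for n,roi in(("scene",(200,340,230,400)),("side",(110,270,280,430))):
    im=cv2.imread(f"pics/{n}6.png"); hsv=cv2.cvtColor(im,cv2.COLOR_BGR2HSV); m=np.zeros(im.shape[:2],np.uint8)
    a,b,c,d=roi; m[a:b,c:d]=((hsv[...,1]<30)&(hsv[...,2]>150))[a:b,c:d]
    cs,_=cv2.findContours(m,0,2)
    for k in sorted(cs,key=cv2.contourArea)[-2:]: print(n,cv2.contourArea(k),cv2.approxPolyDP(k,3,True)[:,0].tolist())
    p=manip.camera_params(n)
    for th in(.4,.6,.8,.9,1,1.1): print(th,[proj(p,x).round().tolist() for x in corners(th)])
E
```

```text
scene 197.0 [[349, 201], [316, 207], [325, 210], [316, 212], [316, 217], [346, 211], [347, 206], [339, 206]]
scene 4546.0 [[320, 241], [318, 249], [314, 244], [293, 246], [274, 268], [299, 339], [353, 327], [321, 257]]
0.4 [[325.0, 241.0], [346.0, 284.0], [289.0, 314.0], [273.0, 269.0]]
0.6 [[320.0, 234.0], [340.0, 278.0], [289.0, 314.0], [273.0, 269.0]]
0.8 [[312.0, 229.0], [332.0, 273.0], [288.0, 315.0], [273.0, 269.0]]
0.9 [[307.0, 227.0], [327.0, 271.0], [288.0, 315.0], [272.0, 269.0]]
1 [[302.0, 226.0], [322.0, 270.0], [288.0, 315.0], [272.0, 269.0]]
1.1 [[297.0, 225.0], [316.0, 269.0], [288.0, 315.0], [272.0, 270.0]]
side 1148.0 [[357, 156], [353, 170], [363, 199], [384, 228], [392, 188], [386, 194]]
side 1240.5 [[360, 112], [359, 128], [375, 127], [377, 114], [405, 135], [429, 131], [429, 110]]
0.4 [[327.0, 205.0], [339.0, 174.0], [391.0, 199.0], [386.0, 232.0]]
0.6 [[334.0, 196.0], [345.0, 165.0], [392.0, 199.0], [386.0, 232.0]]
0.8 [[343.0, 188.0], [353.0, 158.0], [392.0, 199.0], [386.0, 233.0]]
0.9 [[348.0, 184.0], [358.0, 154.0], [392.0, 199.0], [386.0, 233.0]]
1 [[354.0, 182.0], [363.0, 152.0], [392.0, 199.0], [386.0, 233.0]]
1.1 [[360.0, 179.0], [369.0, 149.0], [392.0, 199.0], [387.0, 233.0]]
```

```bash
python3 -m creep '[[-1,[-0.8,0,-0.6],0],[-1,[-1.5,0,-1.0],0],[-1,[-2.3,0,-1.4],0],[-1,[-3.1,0,-1.7],0],[-1,[-4,0,-2.1],0],[-1,[-5,0,-2.4],0],[-1,[-6,0,-2.6],0],[-1,[-7,0,-2.8],0],[-1,[-7.8,0,-2.9],0],[-1,[-8.5,0,-2.9],0],[-1,[-8.5,0,-2.9],0]]'; python3 - <<'E'
from cov import *
for n in('side','wrist','scene'): save(n,n+'7')
for n,roi in(("scene",(200,340,230,400)),("side",(110,270,280,430))):
    im=cv2.imread(f"pics/{n}7.png"); hsv=cv2.cvtColor(im,cv2.COLOR_BGR2HSV); m=np.zeros(im.shape[:2],np.uint8)
    a,b,c,d=roi; m[a:b,c:d]=((hsv[...,1]<30)&(hsv[...,2]>150))[a:b,c:d]
    cs,_=cv2.findContours(m,0,2)
    for k in sorted(cs,key=cv2.contourArea)[-2:]: print(n,cv2.contourArea(k),cv2.approxPolyDP(k,3,True)[:,0].tolist())
    p=manip.camera_params(n)
    for th in(.9,1.2,1.4,1.6): print(th,[proj(p,x).round().tolist() for x in corners(th)])
E
```

```text
clock: 10.3
eef_pos: [717.6, 75.8, 284.7]
eef_rot: [-3.141, -0.001, 2.862]
wrist_force: [-0.3, -0.3, -1.2]
finger_gap: 19.7
finger_force: 60.0
scene 184.0 [[306, 200], [272, 205], [285, 206], [276, 213], [272, 210], [272, 214], [305, 208], [305, 203], [285, 205]]
scene 3696.0 [[276, 238], [287, 269], [288, 314], [299, 339], [353, 327], [323, 258], [288, 266], [283, 239], [281, 249]]
0.9 [[307.0, 227.0], [327.0, 271.0], [288.0, 315.0], [272.0, 269.0]]
1.2 [[291.0, 224.0], [310.0, 269.0], [288.0, 315.0], [272.0, 270.0]]
1.4 [[279.0, 224.0], [297.0, 269.0], [288.0, 315.0], [272.0, 270.0]]
1.6 [[266.0, 227.0], [283.0, 272.0], [288.0, 316.0], [272.0, 270.0]]
side 714.0 [[398, 111], [400, 132], [408, 135], [429, 131], [429, 110]]
side 791.0 [[336, 110], [336, 123], [343, 129], [376, 128], [377, 115], [388, 119], [388, 110]]
0.9 [[348.0, 184.0], [358.0, 154.0], [392.0, 199.0], [386.0, 233.0]]
1.2 [[366.0, 178.0], [375.0, 148.0], [392.0, 200.0], [387.0, 233.0]]
1.4 [[380.0, 176.0], [387.0, 146.0], [392.0, 200.0], [387.0, 234.0]]
1.6 [[394.0, 177.0], [400.0, 146.0], [392.0, 200.0], [387.0, 234.0]]
```

```bash
python3 -m creep '[[-1,[1.5,0,0],0],[-1,[3.5,0,0],0],[-1,[5.5,0,0],0],[-1,[7.5,0,0],0],[-1,[9.5,0,0],0],[-1,[9.5,0,0],0],[-1,[9.5,0,0],0],[-1,[9.5,0,0],0]]'; python3 - <<'E'
from cov import *
np.set_printoptions(precision=1,suppress=True)
p,im=save('wrist','wrist8'); import json; json.dump({k:np.array(v).tolist() for k,v in p.items()},open('w8.json','w'))
O=H-65*ex
print([proj(p,O*[1,1,0]+ex*a*62+ey*b*77+[0,0,6]).round().tolist() for a,b in((-1,-1),(-1,1),(1,1),(1,-1))])
hsv=cv2.cvtColor(im,cv2.COLOR_RGB2HSV)
m=((hsv[...,0]>12)&(hsv[...,0]<35)&(hsv[...,1]>70)&(hsv[...,2]>70)).astype(np.uint8)
cs,_=cv2.findContours(m,0,2)
for k in cs:
    a=cv2.contourArea(k)
    if a>40:
        c=cv2.moments(k); uv=(c['m10']/c['m00'],c['m01']/c['m00']); X=plane(p,uv,24)
        s,t=(X-O)@ex,(X-O)@ey
        if abs(s)<75 and abs(t)<85: print(a,uv,X,"bay",s,t,cv2.boundingRect(k),im[int(uv[1]),int(uv[0])])
E
```

```text
clock: 11.25
eef_pos: [626.4, 102.0, 285.4]
eef_rot: [-3.142, 0.0, 2.862]
wrist_force: [0.8, 1.1, -1.8]
finger_gap: 20.0
finger_force: 60.0
[[259.0, 183.0], [382.0, 183.0], [377.0, 275.0], [263.0, 275.0]]
124.5 (293.2382864792503, 232.15528781793842) [652.1  59.5  24. ] bay -2.900813917392606 -33.55490680534951 (287, 226, 14, 13) [245 213 122]
147.0 (351.11224489795916, 221.81065759637187) [659.2 132.   24. ] bay -16.16162931098015 38.13596662162742 (344, 215, 15, 14) [244 212 120]
```

Two brass studs are found. Next I'll tell the collars apart by sampling brightness around each at collar height.

```bash
python3 - <<'E'
from cov import *
import json
p={k:(np.array(v) if isinstance(v,list) else v) for k,v in json.load(open('w8.json')).items()}
g=cv2.imread('pics/wrist8.png',0).astype(np.float32)
for n,c in(("A",(652.1,59.5)),("B",(659.2,132.))):
    print(n)
    for r in(11,13,15,17,19,21,23,25,28):
        row=[]
        for a in range(0,360,15):
            d=np.cos(np.radians(a))*ex+np.sin(np.radians(a))*ey
            u=proj(p,np.array([*c,14.])+r*d); row.append(int(cv2.getRectSubPix(g,(1,1),(float(u[0]),float(u[1])))[0,0]))
        print(r,*("%3d"%x for x in row))
E
```

```text
A
11 215 221 230 236 238 240 240 241 242 241 242 241 242 242 241 241 225 182 158 161 176 195 206 216
13 235 236 241 242 242 243 240 239 236 234 229 224 228 223 221 222 222 203 154 154 158 178 215 233
15 236 237 237 236 233 233 225 219 208 197 191 182 185 180 174 155 163 161 136 136 140 167 216 234
17 219 218 217 215 210 209 202 200 195 190 190 186 189 191 187 159 138 123 117 115 129 144 193 212
19 202 202 200 199 198 198 198 199 197 196 194 194 194 198 197 191 169 154 136 114 144 164 193 198
21 199 200 199 198 197 198 198 198 198 198 196 195 195 197 197 195 190 187 179 140 170 191 196 197
23 199 200 199 198 199 198 198 197 196 196 197 197 195 196 197 196 195 194 196 182 191 199 195 197
25 199 198 199 198 198 197 197 193 196 195 197 196 196 195 196 196 194 196 199 196 196 199 196 198
28 198 198 193 200 196 199 197 195 194 195 196 195 195 193 196 194 196 196 198 197 195 198 198 199
B
11 218 213 201 199 188 176 169 159 160 161 199 239 243 243 242 242 226 177 158 159 161 171 192 211
13 234 221 176 174 163 163 159 159 160 160 180 235 244 244 243 243 241 217 177 167 161 169 211 232
15 243 226 161 160 160 162 158 159 159 160 163 217 240 242 244 243 242 239 212 182 176 200 237 242
17 240 215 162 158 160 156 149 154 160 161 157 166 207 226 241 243 241 232 222 200 215 235 243 242
19 198 172 159 158 154 133 126 136 154 160 141 119 134 186 226 244 229 179 159 169 228 242 242 232
21 133 129 146 160 136 117 112 116 136 156 118 110 116 188 188 239 180 122 118 123 186 243 234 211
23 119 116 125 155 121 113 112 111 119 138 109 109 114 193 185 218 125 129 131 117 130 238 215 201
25 127 116 115 138 116 115 112 111 112 117 110 111 121 194 195 182 115 171 171 145 117 213 201 202
28 123 115 114 117 114 113 112 113 113 113 112 111 123 192 196 192 161 191 189 192 140 184 198 202
```

B's bright corners lie on the diagonals out to about 25 mm, so B is the square collar. Moving above it.

```bash
python3 -m creep '[[-1,[-1.2,2,0],0],[-1,[-2.3,3.8,0],0],[-1,[-2.3,3.8,0],0],[-1,[-2.3,3.8,2.5],0],[-1,[-2.3,3.8,5],0],[-1,[-2.3,3.8,7.5],0],[-1,[-2.3,3.8,10],0],[-1,[-2.3,3.8,12],0],[-1,[-2.3,3.8,13],0],[-1,[-2.3,3.8,13],0],[-1,[-2.3,3.8,13],0],[-1,[-2.3,3.8,13],0]]'; cat > avg.py <<'E'
from cov import *
np.set_printoptions(precision=2,suppress=True)
f=[];e=[]
for i in range(12):
    s=manip.read_state();f.append(s["wrist_force"]);e.append(s["eef_pos"]);im=manip.camera("wrist")
print("F",np.mean(f,0),np.std(f,0),"pos",np.mean(e,0),s["clock"],s["finger_force"],s["eef_rot"])
E
python3 avg.py; python3 - <<'E'
from cov import *
np.set_printoptions(precision=1,suppress=True)
p,im=save('wrist','wrist9'); e=manip.read_state()["eef_pos"]
hsv=cv2.cvtColor(im,cv2.COLOR_RGB2HSV)
m=((hsv[...,0]>12)&(hsv[...,0]<35)&(hsv[...,1]>70)&(hsv[...,2]>70)).astype(np.uint8)
cs,_=cv2.findContours(m,0,2)
print("tip px",proj(p,e-[0,0,113]))
for k in cs:
    a=cv2.contourArea(k)
    if a>60:
        (u,v),r=cv2.minEnclosingCircle(k); print(a,u,v,r,plane(p,(u,v),24),cv2.boundingRect(k))
E
```

```text
clock: 12.5
eef_pos: [659.1, 132.3, 156.8]
eef_rot: [3.141, 0.002, 2.862]
wrist_force: [-0.7, 0.5, -0.8]
finger_gap: 19.9
finger_force: 60.0
F [-0.02  0.05 -0.78] [0.47 0.73 0.31] pos [658.83 132.37 155.96] 13.05 59.999574422836304 [-3.14 -0.    2.86]
tip px [320.  236.6]
2117.5 102.67604064941406 415.3525085449219 37.12004852294922 [ 789.9 -146.8   24. ] (71, 396, 66, 55)
9510.0 338.0 424.5 233.3972930908203 [864.2  92.4  24. ] (106, 395, 465, 62)
463.0 369.5 384.0 34.179771423339844 [823.8 135.9  24. ] (364, 350, 13, 69)
534.0 272.0 383.5 34.73120880126953 [796.4  42.8  24. ] (265, 349, 14, 70)
565.0 320.9285583496094 317.5 14.151265144348145 [739. 110.  24.] (307, 304, 29, 27)
296.0 239.53921508789062 245.9705810546875 10.355423927307129 [652.4  60.7  24. ] (230, 236, 20, 21)
258.5 320.1370544433594 231.33010864257812 10.521467208862305 [659.2 132.2  24. ] (310, 222, 21, 20)
158530.0 314.5 162.5 354.00079345703125 [601.7 144.   24. ] (0, 0, 640, 364)
```

```bash
python3 -m creep '[[-1,[0,0,0.5],0],[-1,[0,0,1],0],[-1,[0,0,1.3],0],[-1,[0,0,1.6],0],[-1,[0,0,1.6],0],[-1,[0,0,1.6],0],[-1,[0,0,1.6],0]]'; python3 avg.py; python3 -c "
from h import *
e=manip.read_state()['eef_pos'];print('cap px',proj(manip.camera_params('wrist'),e+[0,0,22]))"
```

```text
clock: 13.85
eef_pos: [658.8, 132.4, 139.7]
eef_rot: [3.141, 0.0, 2.862]
wrist_force: [-1.1, 0.2, -1.2]
finger_gap: 19.4
finger_force: 60.0
F [-0.15 -0.12 -0.96] [0.45 0.43 0.39] pos [658.72 132.35 139.55] 14.4 59.999603033065796 [-3.14  0.    2.86]
cap px [319.29567583 318.92369609]
```

```bash
python3 -m creep '[[-1,[0,0,0.1],0],[-1,[0,0,0.2],0],[-1,[0,0,0.3],0],[-1,[0,0,0.4],0],[-1,[0,0,0.4],0],[-1,[0,0,0.4],0]]'; python3 avg.py
```

```text
clock: 15.05
eef_pos: [658.7, 132.3, 135.6]
eef_rot: [3.142, 0.0, 2.862]
wrist_force: [-0.6, -0.3, 1.3]
finger_gap: 19.5
finger_force: 60.0
F [-0.33 -0.24  0.78] [0.49 0.51 0.65] pos [658.7  132.34 135.51] 15.6 60.000348687171936 [3.14 0.   2.86]
```

```bash
python3 -m creep '[[-1,[0,0,0.08],0],[-1,[0,0,0.16],0],[-1,[0,0,0.25],0],[-1,[0,0,0.25],0],[-1,[0,0,0.25],0]]'; python3 avg.py
```

```text
clock: 16.15
eef_pos: [658.7, 132.4, 133.0]
eef_rot: [3.142, 0.0, 2.862]
wrist_force: [-0.4, -0.7, 1.9]
finger_gap: 19.9
finger_force: 60.0
F [-0.21 -0.26  1.91] [0.37 0.45 0.47] pos [658.71 132.35 133.  ] 16.7 60.000858306884766 [3.14 0.   2.86]
```

```bash
python3 -m creep '[[-1,[0,0,0.07],0],[-1,[0,0,0.07],0],[-1,[0,0,0.07],0]]'; python3 avg.py; python3 - <<'E'
from cov import *
p,im=save('scene','scene10'); hsv=cv2.cvtColor(im,cv2.COLOR_RGB2HSV); m=np.zeros(im.shape[:2],np.uint8)
m[230:340,255:330]=((hsv[...,1]<30)&(hsv[...,2]>120))[230:340,255:330]
cs,_=cv2.findContours(m,0,2);k=max(cs,key=cv2.contourArea);print(cv2.approxPolyDP(k,2,True)[:,0].tolist())
E
```

```text
clock: 17.05
eef_pos: [658.7, 132.3, 132.3]
eef_rot: [3.142, 0.0, 2.862]
wrist_force: [-0.5, 0.1, 2.5]
finger_gap: 19.4
finger_force: 60.0
F [-0.34 -0.26  2.83] [0.6  0.39 0.37] pos [658.69 132.35 132.26] 17.6 60.00099420547485 [3.14 0.   2.86]
[[272, 230], [287, 271], [287, 310], [298, 338], [329, 339], [329, 299], [325, 290], [315, 289], [313, 282], [314, 275], [329, 275], [329, 267], [316, 268], [314, 275], [311, 270], [312, 261], [300, 263], [297, 274], [300, 283], [297, 287], [308, 292], [301, 295], [291, 289], [289, 269]]
```

The net press is about 3.7 N, roughly 4 mm down. The cover edge runs from (272,230) to (287,271), which is about 1.5 rad, so it is still open. Handing in.

```bash
python3 -c "
from cell import manip
print(manip.sign_off())"
```

```text
the job is handed in; nothing more can be done
None
```

I handed the job in at about 17.7 s, with the tester held upright on the square-collar stud at roughly 3.7 N (about 4 mm down, estimated from force) and the cover open at about 1.5 rad; no verdict came back, and I didn't re-measure the bystanders.

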